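# Bring the ring light over the specimen dish

### The job

The ring light on the lab bench rides on a rail and is locked wherever it stands: only while the thumb button on the side of its black handle is squeezed in does the carriage slide. Squeeze the button fully in and hold it while you slide the carriage until the ring light is centred over the round white dish (not the rectangular slide tray), then let go of it there. Leave the dish and the tray where they stand.

Things in the scene. Friction and masses are not known exactly. Their poses are not given: they have to be found in the camera images.
- carriage: White 62 x 60 mm block, black handle, ring light. Origin under the handle's middle, 35 mm above the bench. z up; y along the rail, its only motion (stops 168 mm either way; 1 to 2 N with button in; locks every 8 mm, snapping up to 4 mm). Handle: x -14..14, y -20..20, z 21..81 mm, clear beside it above z = 23 but the button. Ring light: 72 mm wide, 50 mm hole, centre x = 105, y = 0, z 5..21 mm.
- button (a joint): Thumb button on the handle's -x face: grey pad 26 mm along y, 30 high, centred at carriage z = 59 mm. Pressed along carriage +x; 0 = out (locked), 0.005 m = fully in (frees beyond 0.0042). Stands 7 mm proud out, 2 mm in: handle plus button is 35 mm thick along x, 30 mm squeezed. Spring: 7 N to start, 10 N fully in; springs out when let go. Pinch across handle and button with 20 to 30 N.
- dish: Round white ceramic specimen dish, 60 mm across and 16 mm high, loose on the bench near one end of the rail, on the ring light's (carriage +x) side; the ring light passes 24 mm above it. Origin: centre of its underside.
- tray: Rectangular white slide tray, 56 mm across the rail by 80 mm along it, 14 mm high, with one glass slide; a bystander, loose on the bench near the other end of the rail, also in the ring light's path. Origin: centre of its underside.
Mind the look-alikes: they are no part of the job. What is shaped like the dish but orange, pink or yellow is not meant.

How it is judged (in metres and radians):
On the way:
1. the button is held in while the carriage has slid at least 20 mm from its start (value of joint button above 0.003 m and distance of carriage from where it was at the start of the episode above 0.02 m), for 0.2 s.
At the end, for the whole second after the job is handed in: Along the rail, the ring light's centre is within 15 mm of the dish's centre, and the carriage is at rest (y of dish in the frame of carriage between -0.015 and 0.015 m and linear speed of carriage below 0.005 m/s); the robot touches nothing.
It fails at once if the dish or the tray is moved more than 15 mm (distance of any of dish, tray from where it was at the start of the episode above 0.015 m).
It also fails if it takes over 32 s, if anything falls off the work surface, if the arm or the gripper's body presses on something with over 40 N, if the wrist force passes 120 N, or if a joint passes its speed limit or range.

### The arm

A 6-joint arm with a two-finger parallel gripper is mounted at the origin on the work surface. World frame = base frame: x ahead of the robot, y to its left, z up, the work surface at z = 0. Lengths are in mm, angles in rad, forces in N, time in s.
With the tool pointing down it reaches from about 350 to 975 mm from the base axis. Payload 7.1 kg.
Tool frame: the origin (TCP) lies at the very end of the fingers, on their centre line; the grasp point (between the pads) lies 19 mm behind it; z points along the fingers, y is the line along which they close (so a half turn about z gives the same grasp; the last joint's range is limited). The gripper opens to 88 mm and grips with 3 to 60 N. Pads are 20 mm wide; open, the fingers measure 115 mm over their backs; the gripper's body (75 mm by 178 mm) begins 61 mm behind the grasp point.
Start: joints at [1.085, 0.423, 1.63, -0, 1.089, -0.019], TCP at [281.237, 558.131, 222.675] pointing down, gripper open.
Joint ranges: [-3, 3], [-0.9, 2.11], [0.09, 2.58], [-1.31, 4.45], [0.11, 2.69], [-2.54, 2.54]. Speed limits (rad/s): [2.39, 2.39, 3.01, 3.14, 3.14, 3.14].

### API

Orientations are given as a rotation vector (axis times angle).
In Python, from workcell import sensors, imaging, close_job gives the robot as it stands. The module is installed in compiled form; this text tells all that it offers.
- The arm moves only by the tool servo_tool, never from a script. Its argument "steps" is a list of rows, each a list of 3 entries, a list of its own where there are three numbers: the shift along the world's x, y, z in m, then the turn, a rotation vector about the world's x, y, z in degrees, then the opening, from -1 (shut) to 1 (fully open). A call has exactly 8 rows; each row shifts and turns the commanded pose from where the row before left it; what a row does not reach is not made up. A row lasts 1/12 s, in which the tool goes at most 41.7 mm and 7.16 degrees, less where a joint would pass 70% of its speed; a pose out of reach is approached as far as the arm can. A call is refused whole if a number of a shift passes 0.0417 or a number of a turn 7.16, either way. A call with a gripper value outside its range is refused whole. The fingers move at their own pace and stop on an object; the grip force is fixed at half the most. Time passes only in rows, so rows that do not move let the fingers close, or fill a call up. It gives the time, the measured TCP pose, the force, the opening and the grip force at its end, in the units of the state.
- sensors.get_obs(): the state, without advancing time (a new reading comes with each control period).
- imaging.get_image(name): name is "scene" or "top" or "wrist"; returns a dict with "color" (384x512x3 uint8, blue, green, red), "range_z" (384x512 float32, mm along the optical axis (not along the pixel's ray), 0 where there is no reading), "vertical_fov" (degrees; the focal length in pixels is half the picture's height over the tangent of half this angle, whatever the lens; pixels are square), "cx", "cy" (the principal point, pixels), "rvec" (rotation vector, rad) and "tvec" (3), from world to camera coordinates, as OpenCV has them; the wrist camera has in their place "tool_from_camera" (4x4, takes a point from camera to tool coordinates, whose origin is the TCP and whose axes are the flange's). Camera axes: x right, y down, z forward; pixel columns grow to the right and rows downward; lengths in mm; the calibration is good to about 2 mm. A picture is of the moment at which its call begins: read the wrist's pose just before it.
- close_job(): hands the job in; it is judged then, once.
The state is a dict: "t": time; "qpos": joint angles; "qvel": joint speeds; "joint_torque": joint torques, N m; "ee_pos": TCP position; "orientation": TCP orientation; "ft_force": force on the tool from outside, world axes, zero at the start; "moment": the same for the moment, N m; "width": finger opening in mm; "grasp_force": force on a finger pad.
Only numpy, scipy, OpenCV 4.12 (cv2) and the standard library are available. Lean on these libraries where they do the work, as an engineer would, in place of code of your own. Each camera call takes 0.05 s, during which the arm holds its last target. There are 200 camera calls.

## Working session

There is one attempt and no reset: what is moved stays moved. The work goes in short steps, Python scripts to look and compute and a tool call to move; the robot and the scene stay as the last step left them, time stands still between calls to the robot, and variables do not carry over. Pictures are saved under pics/ and viewed, at most 10 in all, crops included, and the job is handed in when it is done.

Besides the shell and the picture viewer there is one more tool, called by a JSON object that holds its "fn" and its "kwargs", one argument or row to a line. servo_tool: Moves the arm, as the interface text tells. Its arguments: {"type":"object","properties":{"steps":{"type":"array"}},"required":["steps"]}

```bash
mkdir -p pics; cat > h.py <<'E'
import numpy as np, cv2
from workcell import sensors, imaging
def cam(n):
    d=imaging.get_image(n); f=d["color"].shape[0]/2/np.tan(np.radians(d["vertical_fov"])/2)
    d["f"]=f
    if "rvec" in d:
        d["R"]=cv2.Rodrigues(np.array(d["rvec"],float))[0]; d["t"]=np.array(d["tvec"],float).ravel()
    return d
def world(d):
    z=d["range_z"]; v,u=np.indices(z.shape)
    p=np.stack([(u-d["cx"])/d["f"]*z,(v-d["cy"])/d["f"]*z,z],-1)
    w=(p-d["t"])@d["R"]; w[z==0]=np.nan
    return w
E
python3 - <<'E'
from h import *
for n in("scene","top"):
    d=cam(n); cv2.imwrite(f"pics/{n}0.png",d["color"]); np.savez(f"{n}0.npz",w=world(d),c=d["color"])
    print(n,d["vertical_fov"],-d["R"].T@d["t"])
print(sensors.get_obs())
E
```

```text
scene 46.52382680255235 [922.63533613 343.03287638 725.42541719]
top 45.948433779213644 [558.82230211  13.73473339 970.79067506]
{'t': 0.1, 'qpos': array([ 1.08498016e+00,  4.23736990e-01,  1.63061725e+00,  2.01221206e-06,
        1.08861204e+00, -1.90112326e-02]), 'qvel': array([ 0.00119949, -0.0015427 , -0.00210647, -0.00018775,  0.00122865,
        0.00028734]), 'joint_torque': array([-3.04393589e-04, -5.45613313e+01, -2.74323875e+01,  6.44706097e-02,
        1.88124290e-02, -3.35842083e-05]), 'ee_pos': array([281.01672249, 557.68928742, 221.99511924]), 'orientation': array([-7.26537551e-01, -3.05607216e+00,  2.08839043e-03]), 'ft_force': array([-0.66348678, -0.05516557, -0.38405422]), 'moment': array([ 0.0225143 , -0.04470868,  0.01587713]), 'grasp_force': 0.0, 'width': 87.73625096109491}
```

View pics/top0.png

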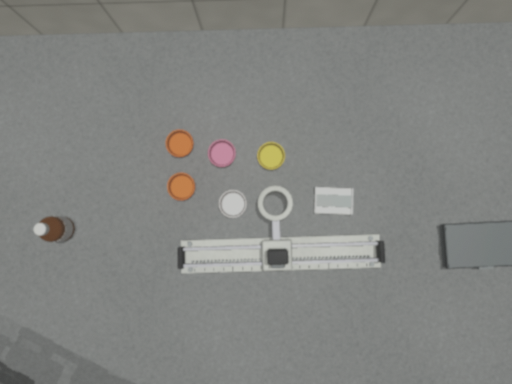

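View pics/scene0.png

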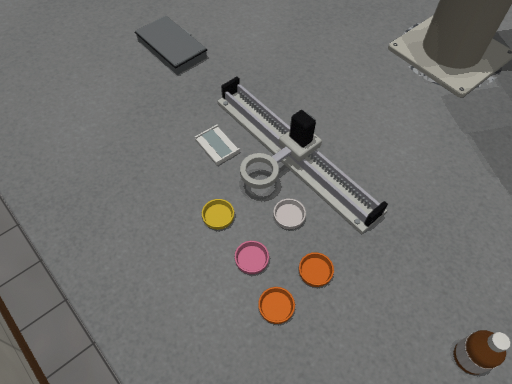

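The top view shows the white dish at (232,204), the ring light at (275,203), the handle at (278,257) and the tray at (334,201). Of the round dishes (orange at (180,144) and (182,187), pink (222,154), yellow (271,156), white (232,204)), only the white one fits. I'll confirm it in a crop and measure.

```bash
python3 - <<'E'
from h import *
z=np.load("top0.npz"); w,c=z["w"],z["c"]
cv2.imwrite("pics/crop1.png",cv2.resize(c[140:290,160:400],None,fx=3.3,fy=3.3,interpolation=cv2.INTER_CUBIC))
hsv=cv2.cvtColor(c,cv2.COLOR_BGR2HSV)
m=((hsv[...,2]>150)&(hsv[...,1]<40)).astype(np.uint8)
def roi(m,x0,x1,y0,y1):
    r=np.zeros_like(m); r[y0:y1,x0:x1]=m[y0:y1,x0:x1]; return r>0
d=imgd=cam("top")
def ray(u,v,h):
    C=-d["R"].T@d["t"]; r=d["R"].T@np.array([(u-d["cx"])/d["f"],(v-d["cy"])/d["f"],1]); return C+r*(h-C[2])/r[2]
def circ(mask,h,name):
    p=cv2.findNonZero(mask.astype(np.uint8)); (u,v),r=cv2.minEnclosingCircle(p)
    print(name,u,v,r,ray(u,v,h),"diam mm",2*r*(970-h)/d["f"],"z med",np.nanmedian(w[mask][:,2]))
circ(roi(m,214,251,186,221),16,"dish")
circ(roi(m,254,297,182,219),56,"ring")
t=roi(m,308,360,182,218); rr=cv2.minAreaRect(cv2.findNonZero(t.astype(np.uint8))); print("tray",rr,ray(*rr[0],14))
# handle top: height > 100 near
hm=(w[...,2]>105)&(np.indices(m.shape)[1]>250)&(np.indices(m.shape)[1]<300)&(np.indices(m.shape)[0]>235)&(np.indices(m.shape)[0]<275)
P=w[hm]; print("handle",hm.sum(),np.nanmedian(P,0),P.min(0),P.max(0))
rr=cv2.minAreaRect(P[:,:2].astype(np.float32)); print(rr)
# rail: white plate
rl=roi((hsv[...,2]>110).astype(np.uint8),178,386,232,276); rr=cv2.minAreaRect(cv2.findNonZero(rl.astype(np.uint8))); print("rail",rr)
b=cv2.boxPoints(rr); print([ray(*q,15).round(1) for q in b])
E
```

```text
dish 232.31817626953125 203.22727966308594 14.414993286132812 [606.92166937  83.61794098  16.        ] diam mm 60.72952890470519 z med 5.169119602047989
ring 275.0113525390625 202.6090850830078 17.82356834411621 [604.38917344  -5.69443175  56.        ] diam mm 71.94124420215208 z med 55.81820453147955
tray ((333.8802795410156, 200.39402770996094), (39.45071792602539, 27.06618881225586), 2.862405300140381) [ 608.61385507 -130.73575387   14.        ]
handle 366 [499.22091469  -5.8686337  115.42111799] [479.85168943 -25.01559479 105.18658953] [514.28639724  13.04430439 119.68067227]
((497.1014404296875, -5.926094055175781), (37.66460418701172, 34.1983528137207), 88.873779296875)
rail ((281.5, 253.5), (43.0, 207.0), 90.0)
[array([548.5, 199.4,  15. ]), array([ 540.2, -235. ,   15. ]), array([ 451.2, -231.5,   15. ]), array([458.7, 200. ,  15. ])]
```

View pics/crop1.png

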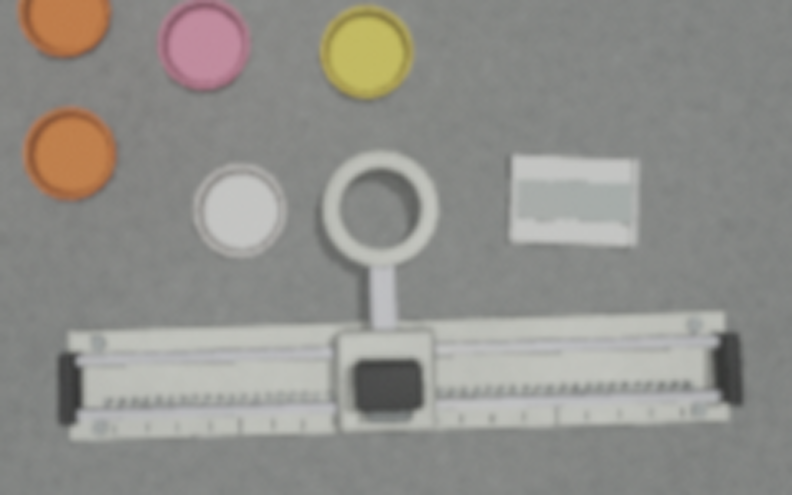

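The crop shows a plain white round dish at crop (240,211), ring at (380,209), handle at (388,386) and the rectangular tray at (575,200). The white round dish is the target. The diameters check out (60.7 and 71.9 mm) and the handle-to-ring distance is about 105 mm. The rail runs along world y, so the slide is about +89 mm in y. Now the approach.

{"fn": "servo_tool", "kwargs": {
  "steps": [
    [[0.0136,-0.0352,0],[0,0,-3.95],1],
    [[0.0136,-0.0352,0],[0,0,-3.95],1],
    [[0.0136,-0.0352,0],[0,0,-3.95],1],
    [[0.0136,-0.0352,0],[0,0,-3.95],1],
    [[0.0136,-0.0352,0],[0,0,-3.95],1],
    [[0.0136,-0.0352,0],[0,0,-3.95],1],
    [[0.0136,-0.0352,0],[0,0,-3.95],1],
    [[0.0136,-0.0352,0],[0,0,-3.95],1]
  ]
}}

```text
t: 0.82
ee_pos: [390.1, 274.8, 222.6]
orientation: [-1.536, -2.741, 0.0]
ft_force: [1.0, 0.8, -0.3]
width: 87.8
grasp_force: 0.0
```

{"fn": "servo_tool", "kwargs": {
  "steps": [
    [[0.0136,-0.0352,0],[0,0,-3.95],1],
    [[0.0136,-0.0352,0],[0,0,-3.95],1],
    [[0.0136,-0.0352,0],[0,0,-3.95],1],
    [[0.0136,-0.0352,0],[0,0,-3.95],1],
    [[0.0136,-0.0352,0],[0,0,-3.95],1],
    [[0.0136,-0.0352,0],[0,0,-3.95],1],
    [[0.0136,-0.0352,0],[0,0,-3.95],1],
    [[0.0136,-0.0352,0],[0,0,-3.95],1]
  ]
}}

```text
t: 1.48
ee_pos: [499.0, -7.0, 222.7]
orientation: [-2.224, -2.218, 0.0]
ft_force: [0.5, 0.5, 0.0]
width: 87.8
grasp_force: 0.0
```

{"fn": "servo_tool", "kwargs": {
  "steps": [
    [[0,0,-0.015],[0,0,0],1],
    [[0,0,-0.015],[0,0,0],1],
    [[0,0,-0.015],[0,0,0],1],
    [[0,0,-0.015],[0,0,0],1],
    [[0,0,0],[0,0,0],1],
    [[0,0,0],[0,0,0],1],
    [[0,0,0],[0,0,0],1],
    [[0,0,0],[0,0,0],1]
  ]
}}

```text
t: 2.15
ee_pos: [499.5, -5.0, 163.6]
orientation: [2.219, 2.222, 0.002]
ft_force: [-0.9, -0.1, -0.3]
width: 88.1
grasp_force: 0.0
```

```bash
python3 - <<'E'
from h import *
o=sensors.get_obs(); print(o["ee_pos"],o["orientation"],o["t"])
d=imaging.get_image("wrist"); f=192/np.tan(np.radians(d["vertical_fov"])/2); cv2.imwrite("pics/wrist1.png",d["color"])
R=cv2.Rodrigues(o["orientation"])[0]; z=d["range_z"]; v,u=np.indices(z.shape)
T=d["tool_from_camera"]; p=np.stack([(u-d["cx"])/f*z,(v-d["cy"])/f*z,z],-1)
w=(p@T[:3,:3].T+T[:3,3])@R.T+o["ee_pos"]
m=(z>0)&(w[...,2]>85)&(w[...,2]<121)&(abs(w[...,0]-498)<40)&(abs(w[...,1]+6)<40)
P=w[m]; t=P[P[:,2]>112]; print("top",len(t),np.percentile(t,[1,50,99],axis=0).round(1)); l=P[P[:,2]<108]; print("lower",len(l),np.percentile(l,[1,50,99],axis=0).round(1) if len(l) else 0)
print(cv2.minAreaRect(t[:,:2].astype(np.float32)))
E
```

```text
[499.50434655  -4.9740751  163.61735318] [2.21924008e+00 2.22197677e+00 1.68219304e-03] 2.15
top 2160 [[486.4 -26.1 112.5]
 [499.7  -6.1 116. ]
 [513.4  11.8 117.6]]
lower 375 [[479.  -18.2  85.2]
 [494.4  11.9  99.2]
 [512.6  12.3 107.9]]
((499.7054138183594, -7.113170623779297), (27.541107177734375, 39.21648025512695), 1.0237481594085693)
```

View pics/wrist1.png

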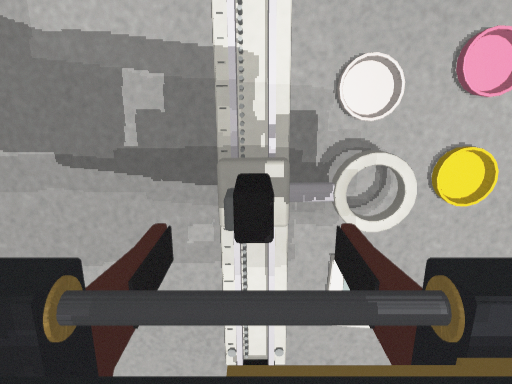

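The wrist view shows the handle at (253,207), its grey button on the -x side at (229,207), the ring at (375,190) and the dish at (371,86). The handle centre comes to (499.7, -7). I'll descend and pinch.

{"fn": "servo_tool", "kwargs": {
  "steps": [
    [[-0.001,-0.002,-0.015],[0,0,0],1],
    [[0,0,-0.015],[0,0,0],1],
    [[0,0,-0.015],[0,0,0],1],
    [[0,0,-0.015],[0,0,0],1],
    [[0,0,-0.015],[0,0,0],1],
    [[0,0,-0.0135],[0,0,0],1],
    [[0,0,0],[0,0,0],1],
    [[0,0,0],[0,0,0],1]
  ]
}}

```text
t: 2.87
ee_pos: [497.8, -7.0, 74.4]
orientation: [-2.22, -2.222, 0.001]
ft_force: [0.2, 0.5, 0.3]
width: 87.7
grasp_force: 0.0
```

{"fn": "servo_tool", "kwargs": {
  "steps": [
    [[0,0,0],[0,0,0],-1],
    [[0,0,0],[0,0,0],-1],
    [[0,0,0],[0,0,0],-1],
    [[0,0,0],[0,0,0],-1],
    [[0,0,0],[0,0,0],-1],
    [[0,0,0],[0,0,0],-1],
    [[0,0,0],[0,0,0],-1],
    [[0,0,0],[0,0,0],-1]
  ]
}}

```text
t: 3.53
ee_pos: [497.7, -7.1, 74.2]
orientation: [-2.22, -2.222, 0.0]
ft_force: [-6.6, 1.1, 5.7]
width: 38.3
grasp_force: 3.5
```

{"fn": "servo_tool", "kwargs": {
  "steps": [
    [[0,0,0],[0,0,0],-1],
    [[0,0,0],[0,0,0],-1],
    [[0,0,0],[0,0,0],-1],
    [[0,0,0],[0,0,0],-1],
    [[0,0,0],[0,0,0],-1],
    [[0,0,0],[0,0,0],-1],
    [[0,0,0],[0,0,0],-1],
    [[0,0,0],[0,0,0],-1]
  ]
}}

```text
t: 4.2
ee_pos: [498.8, -7.1, 74.2]
orientation: [2.219, 2.222, 0.002]
ft_force: [5.1, -0.1, -3.1]
width: 29.0
grasp_force: 30.0
```

Fully squeezed: width 29 mm, grip 30 N. Now slide.

{"fn": "servo_tool", "kwargs": {
  "steps": [
    [[0,0.003,0],[0,0,0],-1],
    [[0,0.006,0],[0,0,0],-1],
    [[0,0.006,0],[0,0,0],-1],
    [[0,0.006,0],[0,0,0],-1],
    [[0,0.006,0],[0,0,0],-1],
    [[0,0.006,0],[0,0,0],-1],
    [[0,0.006,0],[0,0,0],-1],
    [[-0.0005,0.006,0],[0,0,0],-1]
  ]
}}

```text
t: 4.87
ee_pos: [498.3, 38.4, 74.2]
orientation: [2.219, 2.222, 0.002]
ft_force: [7.4, -2.0, -7.5]
width: 29.0
grasp_force: 30.0
```

{"fn": "servo_tool", "kwargs": {
  "steps": [
    [[-0.0005,0.006,0],[0,0,0],-1],
    [[0,0.006,0],[0,0,0],-1],
    [[0,0.006,0],[0,0,0],-1],
    [[0,0.006,0],[0,0,0],-1],
    [[0,0.006,0],[0,0,0],-1],
    [[0,0.006,0],[0,0,0],-1],
    [[0,0.006,0],[0,0,0],-1],
    [[0,0.0025,0],[0,0,0],-1]
  ]
}}

```text
t: 5.53
ee_pos: [497.8, 83.3, 74.2]
orientation: [2.219, 2.223, 0.002]
ft_force: [6.8, -0.6, -4.8]
width: 28.8
grasp_force: 30.0
```

{"fn": "servo_tool", "kwargs": {
  "steps": [
    [[0,0,0],[0,0,0],-1],
    [[0,0,0],[0,0,0],-1],
    [[0,0,0],[0,0,0],-1],
    [[0,0,0],[0,0,0],-1],
    [[0,0,0],[0,0,0],-1],
    [[0,0,0],[0,0,0],-1],
    [[0,0,0],[0,0,0],-1],
    [[0,0,0],[0,0,0],-1]
  ]
}}

```text
t: 6.2
ee_pos: [497.8, 82.8, 74.2]
orientation: [2.219, 2.222, 0.002]
ft_force: [6.5, 0.1, -4.8]
width: 29.2
grasp_force: 30.0
```

```bash
python3 - <<'E'
from h import *
d=cam("scene"); cv2.imwrite("pics/scene2.png",cv2.resize(d["color"][60:300,150:420],None,fx=2.4,fy=2.4,interpolation=cv2.INTER_CUBIC))
E
```

```text
(no output)
```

View pics/scene2.png

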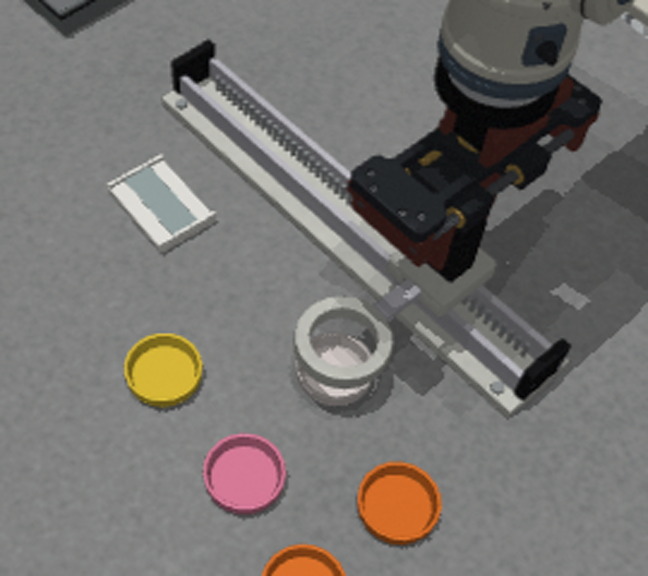

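The ring, at crop (343,340), now stands over the white dish at (343,370), and the tray at (162,203) has not moved. I'll release and lift off.

{"fn": "servo_tool", "kwargs": {
  "steps": [
    [[0,0,0],[0,0,0],1],
    [[0,0,0],[0,0,0],1],
    [[0,0,0],[0,0,0],1],
    [[0,0,0],[0,0,0],1],
    [[0,0,0],[0,0,0],1],
    [[0,0,0],[0,0,0],1],
    [[0,0,0],[0,0,0],1],
    [[0,0,0],[0,0,0],1]
  ]
}}

```text
t: 6.92
ee_pos: [496.8, 82.4, 74.2]
orientation: [2.22, 2.222, 0.0]
ft_force: [-0.3, 0.1, 0.6]
width: 79.3
grasp_force: 0.0
```

{"fn": "servo_tool", "kwargs": {
  "steps": [
    [[0,0,0],[0,0,0],1],
    [[0,0,0.01],[0,0,0],1],
    [[0,0,0.02],[0,0,0],1],
    [[0,0,0.02],[0,0,0],1],
    [[0,0,0.02],[0,0,0],1],
    [[0,0,0.02],[0,0,0],1],
    [[0,0,0.02],[0,0,0],1],
    [[0,0,0.01],[0,0,0],1]
  ]
}}

```text
t: 7.58
ee_pos: [497.9, 82.6, 197.1]
orientation: [2.219, 2.221, 0.005]
ft_force: [1.2, -0.0, 0.3]
width: 87.7
grasp_force: 0.0
```

{"fn": "servo_tool", "kwargs": {
  "steps": [
    [[-0.02,0,0.01],[0,0,0],1],
    [[-0.02,0,0],[0,0,0],1],
    [[-0.02,0,0],[0,0,0],1],
    [[-0.01,0,0],[0,0,0],1],
    [[0,0,0],[0,0,0],1],
    [[0,0,0],[0,0,0],1],
    [[0,0,0],[0,0,0],1],
    [[0,0,0],[0,0,0],1]
  ]
}}

```text
t: 8.25
ee_pos: [428.0, 82.5, 204.2]
orientation: [2.22, 2.222, 0.001]
ft_force: [0.3, 0.1, -0.8]
width: 87.9
grasp_force: 0.0
```

```bash
python3 - <<'E'
from h import *
d=cam("top"); c=d["color"]; w=world(d)
cv2.imwrite("pics/top3.png",cv2.resize(c[140:290,160:400],None,fx=3.3,fy=3.3,interpolation=cv2.INTER_CUBIC))
s=w[...,2]
m=(s>48)&(s<64)&(w[...,0]>560)&(w[...,0]<650)&(w[...,1]>20)&(w[...,1]<150)
(u,v),r=cv2.minEnclosingCircle(w[m][:,:2].astype(np.float32)); print("ring",m.sum(),u,v,r)
o=sensors.get_obs(); print(o["ee_pos"],o["width"],o["ft_force"])
E
```

```text
ring 547 599.7575073242188 85.39554595947266 39.534637451171875
[427.80738687  82.46758451 204.16403505] 87.48578047514785 [-0.21234995  0.71263259  0.21448107]
```

View pics/top3.png

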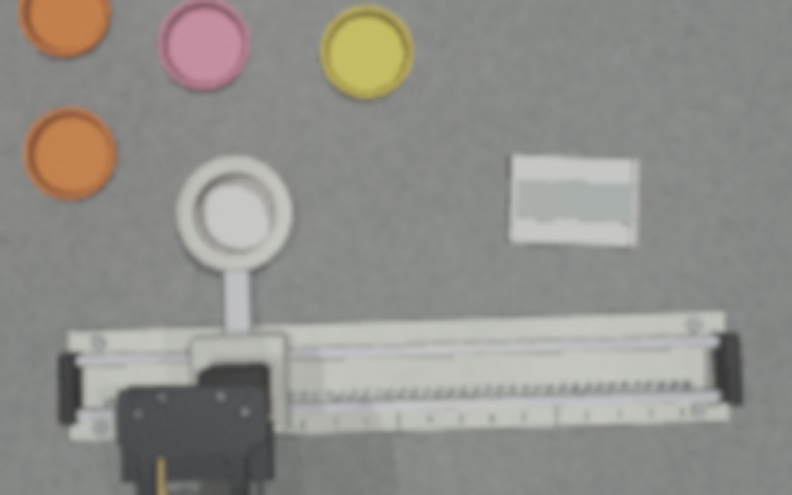

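The ring at crop (234,214) sits over the dish at (237,214), with its y at about 85 against 83.6 mm for the dish. The gripper is clear of everything.

```bash
python3 -c "
from workcell import close_job; print(close_job())"
```

```text
the job is handed in; nothing more can be done
None
```

I squeezed the button, slid the ring light over the white dish to within about 2 mm along the rail, released it there and handed the job in; the dish and tray did not visibly move.

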